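# Shade card under the magnifier

## Task

Slide the shade card into the viewing frame, under its side lips and fully home against the end stop, and leave it there. Then draw the magnifier out of its sloping rest and hold it with its lens level and centred over the frame, about 15 cm above the table; finish still holding it there, in the gripper alone. Leave the other things on the table where they are.

Things in the scene. Friction and masses are not known exactly. Their poses are not given: they have to be found in the camera images.
- card: Shade card: loose flat white board 140 (x) x 90 (y) x 6 mm with rows of small coloured swatches, lying on the table, about 90 g. Origin: centre of its underside; z up. The plain leading edge at x = +70 mm goes into the frame first; a pull bar stands across its tail.
- card_bar (a point): Middle of the card's wooden pull bar, at x = -55 mm, z = 20 mm of the card, axes as the card's. The bar is 12 (x) x 50 (y) mm; its top is 34 mm above the card's underside. Grip it from above across its 12 mm thickness (along x).
- frame: Viewing frame, light wood, fixed, left or right on the table: two rails along its x, 14 mm high, 94 mm apart, with an end stop whose face is at x = +40 mm; open at the top. Origin: on the table, middle of the channel; +x is the way the card slides in, z up. No floor: the card slides on the table. With the card fully home, the card's origin is at x = -30 mm, y = 0 and its bar at x = -85 mm.
- frame_mouth (a point): Middle of the frame's mouth, on the table, at x = -40 mm of the frame, axes as the frame's. From here to the stop each rail has a lip that overhangs the channel by 9 mm, its underside 8.5 mm above the table. Two guides, 14 mm high, splay outwards ahead of the mouth to 22 mm before it.
- rest: Magnifier rest, brown wood, fixed, on the side where the frame is not: base plate 130 (x) x 100 (y) x 12 mm with a pocket 88 mm wide, sloping at 45 degrees and open at its upper end towards the rest's -x. Origin: centre of the base's underside, z up. The seated lens has its centre 50 mm above the origin. Highest wood about 102 mm.
- rest_mouth (a point): Middle of the pocket's open upper end, 10 mm up the slope from the seated lens's centre. The magnifier draws out along its own handle, up the slope (rest's -x and +z in equal parts), and is clear after 50 mm. A strip 14 mm wide carries on under the handle to 68 mm above this point along the slope.
- magnifier: Hand magnifier, loose, about 110 g, seated in the rest with its handle sloping up at 45 degrees towards the rest's -x. Origin: lens centre; xy is the lens plane, z the lens normal; the handle runs along its -x. Steel rim 70 mm across, 10 mm thick; black handle 18 mm wide (y), 10 mm thick (z), from x = -50 to -150 mm, after a narrower steel neck.
- mag_grip (a point): Point on the axis of the magnifier's handle at x = -112 mm of the magnifier, axes as the magnifier's: bare handle, beyond the rest's strip. Grip here from above across the 18 mm width (along y).
- bead_box: White two-compartment bead box, 80 x 120 x 26 mm, loose, a bystander; origin centre of underside.
- spool_a: Thread spool 38 mm across, 46 mm high, standing loose in the middle, just before the bead box, a bystander; origin centre of underside.
- spool_b: The same kind of thread spool, 38 mm across, 46 mm high, standing loose at the left, a bystander; origin centre of underside.
- mug: White mug, 76 mm across, 85 mm high, loose at the left, a bystander; origin centre of underside.
- hoop: Wooden embroidery hoop, 130 mm across, 12 mm high, lying loose at the right, a bystander; origin centre of underside.
- pin_tin: Round steel pin tin, 60 mm across, 40 mm high, loose at the right, beyond the hoop, a bystander; origin centre of underside.
- shears: Tailor's shears with black bows, about 160 mm long, 8 mm high, lying loose at the far left, a bystander; origin near the pivot, on the table.

How it is judged:
By the outcome, as a careful person would: the job done as asked, in the order asked, and still so for the second after the job is handed in, while the arm keeps its last pose, push and grip.
It also fails if it takes over 61 s, if anything falls off the work surface, if the arm or the gripper's body presses on something with over 40 N, if the wrist force passes 120 N, or if a joint passes its speed limit or range.

## Robot

A 6-joint arm with a two-finger parallel gripper is mounted at the origin on the work surface. World frame = base frame: x ahead of the robot, y to its left, z up, the work surface at z = 0. Lengths are in mm, angles in rad, forces in N, time in s.
With the tool pointing down it reaches from about 350 to 975 mm from the base axis. Payload 7.1 kg.
Tool frame: the origin (TCP) lies midway between the tips of the shut fingers; the grasp point (between the pads) lies 19 mm behind it; z points along the fingers, y is the line along which they close (so a half turn about z gives the same grasp; the last joint's range is limited). The gripper opens to 88 mm and grips with 3 to 60 N. Pads are 20 mm wide; open, the fingers measure 115 mm over their backs; the gripper's body (75 mm by 178 mm) begins 61 mm behind the grasp point.
Start: joints at [-1.124, 0.423, 1.63, -0, 1.089, -0.019], TCP at [280.725, -558.389, 222.675] pointing down, gripper open.
Joint ranges: [-3, 3], [-0.9, 2.11], [0.09, 2.58], [-1.31, 4.45], [0.11, 2.69], [-2.54, 2.54]. Speed limits (rad/s): [2.39, 2.39, 3.01, 3.14, 3.14, 3.14].

## Interface

Orientations are given as a rotation vector (axis times angle).
In Python, from workcell import get_obs, get_image, camera_params, close_job gives the robot as it stands.
- The arm moves only by the shell command python3 -m creep 'ROWS' [OPENING]. ROWS is a JSON object of lists of equal length, an entry for each row: "delta_pos": the shift along the tool's x, y, z in m, a list of three; "twist": the turn, a rotation vector about the tool's x, y, z in degrees, a list of three. A call has 1 to 20 rows; each row shifts and turns the commanded pose from where the row before left it, along the tool's axes as they then stand; what a row does not reach is not made up. A row lasts 1/12 s, in which the tool goes at most 41.7 mm and 7.16 degrees, less where a joint would pass 70% of its speed; a pose out of reach is approached as far as the arm can. A call with a gripper value outside its range is refused whole. OPENING is the opening, from 0 (shut) to 1 (fully open), set as the call begins (- or left out, the last holds). The fingers move at their own pace and stop on an object; the grip force is fixed at half the most. Time passes only in rows, so rows that do not move let the fingers close. It gives the time, the measured TCP pose, the force, the opening and the grip force at its end, in the units of the state.
- get_obs(): the state, without advancing time (a new reading comes with each control period).
- get_image(name): name is "scene" or "top" or "wrist"; returns (picture, depth): 420x560x3 uint8, red, green, blue; 420x560 float32, mm along the optical axis (not along the pixel's ray), 0 where there is no reading.
- camera_params(name): a dict with "camera_matrix" (3x3 intrinsics, pixels), "k1" (the pictures are not rectified: a ray, as slopes to the right and down, at radius r is drawn at 1 + k1 r^2 times it, then the intrinsics apply), "extrinsics" (4x4, takes a point from camera to world coordinates). Camera axes: x right, y down, z forward; pixel columns grow to the right and rows downward; lengths in mm; the calibration is good to about 2 mm. A picture is of the moment at which its call begins: read the wrist's pose just before it. camera_params takes no time and is no camera call; for the wrist camera it gives the pose at the moment of the call.
- close_job(): hands the job in; it is judged then, once.
The state is a dict: "t": time; "qpos": joint angles; "qvel": joint speeds; "joint_torque": joint torques, N m; "ee_pos": TCP position; "orientation": TCP orientation; "ft_force": force on the tool from outside, world axes, zero at the start; "moment": the same for the moment, N m; "width": finger opening in mm; "grasp_force": force on a finger pad.
Only numpy, scipy, OpenCV 4.12 (cv2) and the standard library are available. Lean on these libraries where they do the work, as an engineer would, in place of code of your own. Each camera call takes 0.05 s, during which the arm holds its last target. There are 200 camera calls.

## Working session

There is one attempt and no reset: what is moved stays moved. The work goes in short steps, Python scripts to look and compute and a shell command to move; the robot and the scene stay as the last step left them, time stands still between calls to the robot, and variables do not carry over. Pictures are saved under pics/ and viewed, at most 10 in all, crops included, and the job is handed in when it is done.

```bash
ls; mkdir -p pics
python3 - <<'E'
from workcell import *
import cv2,numpy as np
for n in ["scene","top"]:
    p,d=get_image(n); cv2.imwrite(f"pics/{n}0.png",p[:,:,::-1]); np.savez(f"{n}0.npz",p=p,d=d)
    c=camera_params(n); print(n,np.array(c["camera_matrix"]).round(1).tolist(),c["k1"],np.array(c["extrinsics"]).round(3).tolist())
o=get_obs(); print(o["t"],o["ee_pos"],o["orientation"],o["width"])
E
```

```text
pics
scene [[415.0, 0.0, 273.5], [0.0, 415.0, 210.7], [0.0, 0.0, 1.0]] -0.0059277173550759685 [[-0.884, 0.305, -0.354, 1088.914], [0.467, 0.549, -0.693, 925.597], [-0.017, -0.778, -0.628, 956.763], [0.0, 0.0, 0.0, 1.0]]
top [[437.4, 0.0, 284.3], [0.0, 437.4, 206.6], [0.0, 0.0, 1.0]] -0.045462410775575585 [[0.012, -0.997, 0.074, 497.371], [-1.0, -0.012, 0.0, -12.111], [0.0, -0.074, -0.997, 1407.667], [0.0, 0.0, 0.0, 1.0]]
0.1 [ 280.50319326 -557.97398517  221.97883134] [-3.05550574e+00 -7.24723384e-01  4.42593453e-04] 87.96663915316267
```

View pics/top0.png

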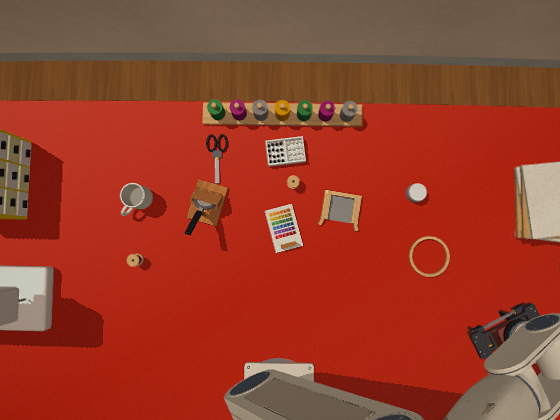

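View pics/scene0.png

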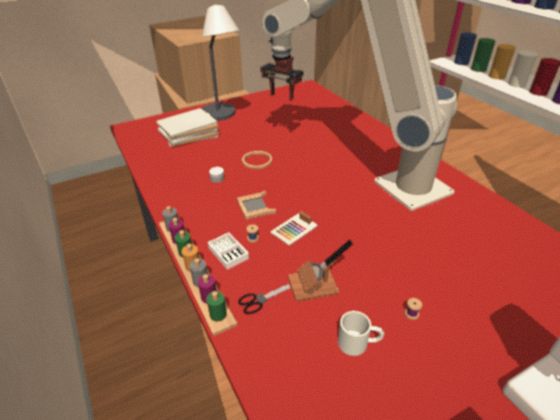

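The top view shows the card at about (284,228) with its bar at (290,245), nearest the robot. The frame is at (341,208) with its mouth towards the robot, and the rest is at (207,203) with the handle running to (190,232). I'll take coarse positions from this, then look closer with the wrist camera.

```bash
cat > h.py <<'E'
import numpy as np,cv2
from workcell import *
from scipy.spatial.transform import Rotation as R
def rays(c,uv):
    K=np.array(c["camera_matrix"]);uv=np.asarray(uv,float).reshape(-1,1,2)
    n=cv2.undistortPoints(uv,K,np.array([c["k1"],0,0,0.]))[:,0]
    return np.c_[n,np.ones(len(n))]
def atz(c,uv,z):
    E=np.array(c["extrinsics"]);d=rays(c,uv)@E[:3,:3].T;o=E[:3,3]
    return o+d*((z-o[2])/d[:,2])[:,None]
def cloud(c,D):
    v,u=np.mgrid[:420,:560];r=rays(c,np.c_[u.ravel(),v.ravel()])
    E=np.array(c["extrinsics"]);P=(r*D.reshape(-1,1))@E[:3,:3].T+E[:3,3]
    return P.reshape(420,560,3)
def tri(c1,uv1,c2,uv2):
    A=[];b=[]
    for c,uv in((c1,uv1),(c2,uv2)):
        E=np.array(c["extrinsics"]);d=E[:3,:3]@rays(c,uv)[0];d/=np.linalg.norm(d)
        M=np.eye(3)-np.outer(d,d);A.append(M);b.append(M@E[:3,3])
    return np.linalg.lstsq(np.vstack(A),np.hstack(b),rcond=None)[0]
def T():
    o=get_obs();M=np.eye(4);M[:3,:3]=R.from_rotvec(o["orientation"]).as_matrix();M[:3,3]=o["ee_pos"];return M
def snap(name,fn):
    c=camera_params(name);p,d=get_image(name)
    cv2.imwrite(f"pics/{fn}.png",p[:,:,::-1]);np.savez(f"{fn}.npz",p=p,d=d,K=c["camera_matrix"],k1=c["k1"],E=c["extrinsics"])
def load(fn):
    z=np.load(f"{fn}.npz");return dict(camera_matrix=z["K"],k1=float(z["k1"]),extrinsics=z["E"]),z["p"],z["d"]
E
python3 - <<'E'
from h import *
c=camera_params("top");z=np.load("top0.npz");P=cloud(c,z["d"])
for n,(u,v) in dict(bar=(290,245),cardc=(283,222),c1=(265,209),c2=(293,205),frameL=(320,225),frameR=(359,227),stop=(342,192),fc=(341,208),lens=(204,202),hend=(189,232),rest=(210,200),spa=(293,182),table=(240,250)).items(): print(n,P[v,u].round(),atz(c,(u,v),0)[0].round())
print(T().round(3)); cw=camera_params("wrist"); print((np.linalg.inv(T())@cw["extrinsics"]).round(3), np.array(cw["camera_matrix"]).round(1).tolist())
E
```

```text
bar [479. -31.  34.] [479. -31.   0.]
cardc [552.  -8.  10.] [552.  -8.   0.]
c1 [594.  51.  -4.] [593.  51.   0.]
c2 [607. -40.  -1.] [607. -40.   0.]
frameL [ 544. -127.    1.] [ 544. -127.    0.]
frameR [ 539. -252.    5.] [ 539. -253.    0.]
stop [ 651. -198.    1.] [ 651. -198.    0.]
fc [ 600. -195.   -3.] [ 599. -195.    0.]
lens [609. 237.  59.] [614. 248.   0.]
hend [514. 260. 158.] [516. 294.   0.]
rest [615. 218.  63.] [620. 229.   0.]
spa [676. -38.  46.] [682. -39.   0.]
table [461. 129.  -5.] [461. 129.   0.]
[[ 8.93000e-01  4.49000e-01 -1.00000e-03  2.80503e+02]
 [ 4.49000e-01 -8.93000e-01  1.00000e-03 -5.57974e+02]
 [ 0.00000e+00 -1.00000e-03 -1.00000e+00  2.21979e+02]
 [ 0.00000e+00  0.00000e+00  0.00000e+00  1.00000e+00]]
[[-1.00000e-03 -9.65000e-01 -2.61000e-01  7.18690e+01]
 [ 1.00000e+00 -1.00000e-03 -0.00000e+00  1.51000e-01]
 [ 0.00000e+00 -2.61000e-01  9.65000e-01 -1.61218e+02]
 [ 0.00000e+00  0.00000e+00  0.00000e+00  1.00000e+00]] [[307.3, 0.0, 278.6], [0.0, 307.3, 215.2], [0.0, 0.0, 1.0]]
```

```bash
python3 -m creep '{"delta_pos":[[0.031,-0.020,-0.001],[0.031,-0.020,-0.001],[0.031,-0.020,-0.001],[0.031,-0.020,-0.001],[0.031,-0.020,-0.001],[0.031,-0.020,-0.001],[0.031,-0.020,-0.001],[0.031,-0.020,-0.001],[0.031,-0.020,-0.001],[0.031,-0.020,-0.001],[0.031,-0.020,-0.001],[0.031,-0.020,-0.001],[0.031,-0.020,-0.001],[0.031,-0.020,-0.001],[0,0,0],[0,0,0],[0,0,0],[0,0,0],[0,0,0],[0,0,0]],"twist":[[0,0,0],[0,0,0],[0,0,0],[0,0,0],[0,0,0],[0,0,0],[0,0,0],[0,0,0],[0,0,0],[0,0,0],[0,0,0],[0,0,0],[0,0,0],[0,0,0],[0,0,-7.1],[0,0,-7.1],[0,0,-7.1],[0,0,-7.1],[0,0,-7.1],[0,0,-7.1]]}'
python3 -m creep '{"delta_pos":[[0,0,0],[0,0,0],[0,0,0],[0,0,0],[0,0,0],[0,0,0]],"twist":[[0,0,-7.1],[0,0,-7.1],[0,0,-7.1],[0,0,-7.1],[0,0,0],[0,0,0]]}'
python3 - <<'E'
from h import *
print(T().round(3),get_obs()["qpos"]); snap("wrist","w1")
E
```

```text
t: 1.77
ee_pos: [542.5, -113.1, 236.3]
orientation: [-2.578, -1.794, 0.001]
ft_force: [0.3, -0.5, -0.3]
width: 87.7
grasp_force: 0.0
t: 2.27
ee_pos: [542.5, -113.2, 236.4]
orientation: [-2.072, -2.361, 0.0]
ft_force: [-0.4, 0.4, -0.5]
width: 87.7
grasp_force: 0.0
[[-1.30000e-01  9.92000e-01 -1.00000e-03  5.42513e+02]
 [ 9.92000e-01  1.30000e-01  0.00000e+00 -1.13216e+02]
 [ 0.00000e+00 -1.00000e-03 -1.00000e+00  2.36407e+02]
 [ 0.00000e+00  0.00000e+00  0.00000e+00  1.00000e+00]] [-2.27223912e-01  3.03639882e-01  1.77543074e+00  2.97176637e-05
  1.06309303e+00 -3.57680849e-01]
```

View pics/w1.png

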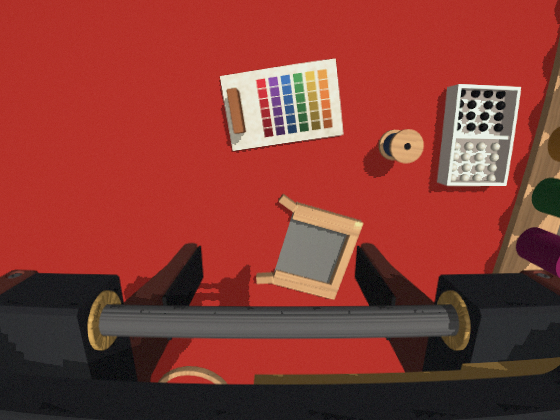

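The wrist view shows the card with corners near (221,76), (334,59), (343,135) and (233,151), and its bar around (236,110). The frame is at about (318,248), mouth to the left and stop to the right around (348,262). I'll enlarge it to get the edges.

Run:
```python
from h import *
c,p,d=load("w1")
cv2.imwrite("pics/w1c.png",cv2.resize(p[185:305,245:375,::-1],None,fx=5,fy=5,interpolation=cv2.INTER_CUBIC))
P=cloud(c,d)
hsv=cv2.cvtColor(p,cv2.COLOR_RGB2HSV)
red=((hsv[...,0]<6)|(hsv[...,0]>174))&(hsv[...,1]>170)
m=(~red).astype(np.uint8);m[:55]=0;m[160:]=0;m[:,:205]=0;m[:,350:]=0
# card outline: fit lines
cn=max(cv2.findContours(m,cv2.RETR_EXTERNAL,cv2.CHAIN_APPROX_NONE)[0],key=cv2.contourArea)
W=atz(c,cn[:,0,:],6)[:,:2].astype(np.float32)
r=cv2.minAreaRect(W);print("card rect",r,cv2.boxPoints(r).round(1).tolist())
wood=((hsv[...,0]>5)&(hsv[...,0]<16)&(hsv[...,1]>90)&(hsv[...,2]<200)).astype(np.uint8);wood[:80]=0;wood[140:]=0;wood[:,:222]=0;wood[:,250:]=0
cn=max(cv2.findContours(wood,cv2.RETR_EXTERNAL,cv2.CHAIN_APPROX_NONE)[0],key=cv2.contourArea)
print(cn[:,0].min(0),cn[:,0].max(0));print("bar",cv2.minAreaRect(atz(c,cn[:,0,:],34)[:,:2].astype(np.float32)))
for u,v in [(236,110),(300,105),(310,215),(315,290),(355,250),(320,250),(200,220)]:print((u,v),P[v,u].round(1))
```

```text
card rect ((534.0013427734375, -9.724174499511719), (141.26190185546875, 91.41172790527344), 15.699166297912598) [[453.6000061035156, 15.199999809265137], [478.3999938964844, -72.80000305175781], [614.4000244140625, -34.599998474121094], [589.5999755859375, 53.400001525878906]]
[227  88] [245 133]
bar ((482.4055480957031, -24.569921493530273), (13.724507331848145, 49.43354415893555), 16.210128784179688)
(236, 110) [482.6 -23.7  32.9]
(300, 105) [555.4  -6.4   4.6]
(310, 215) [ 587.7 -140.1   12.1]
(315, 290) [ 611.5 -246.    13.1]
(355, 250) [ 6.596e+02 -1.851e+02 -6.000e-01]
(320, 250) [ 610.8 -190.7    0.8]
(200, 220) [ 4.432e+02 -1.693e+02  3.000e-01]
```

View pics/w1c.png

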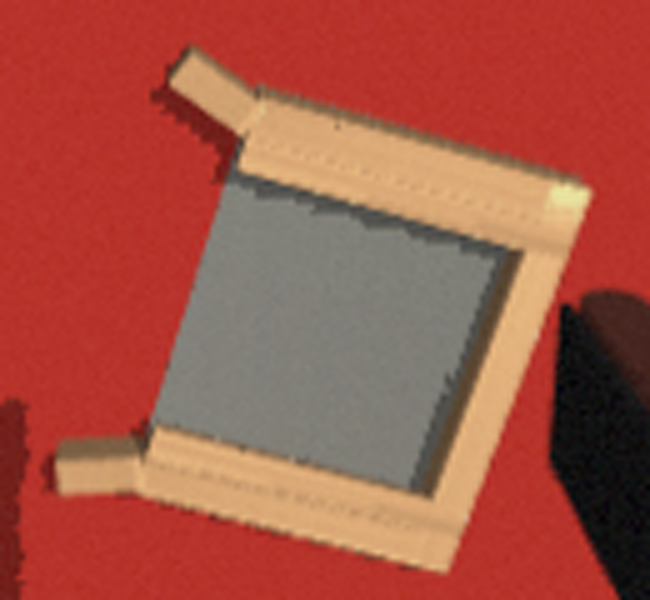

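Run:
```python
from h import *
c,p,d=load("w1")
f=lambda q,z:atz(c,(np.array(q)+.5)/5-.5+[245,185],z)[:,:2]
A=f([(238,168),(523,250),(155,430),(432,495),(262,88),(592,188),(447,572),(140,495)],14)
n=["UM","US","LM","LS","oUM","oUS","oLS","oLM"]
for a,b in zip(n,A):print(a,b.round(1))
an=lambda a,b:np.degrees(np.arctan2(*(b-a)[::-1])).round(2)
print(an(A[0],A[1]),an(A[2],A[3]),an(A[3],A[1])-90,an(A[2],A[0])-90,an(A[4],A[5]),an(A[7],A[6]),an(A[6],A[5])-90)
print("mouth",(A[0]+A[2])/2,"stop",(A[1]+A[3])/2,"gap",np.linalg.norm(A[0]-A[2]),np.linalg.norm(A[1]-A[3]),"len",np.linalg.norm(A[0]-A[1]))
```

```text
UM [ 565.2 -146.9]
US [ 643.1 -159.4]
LM [ 553.3 -223.2]
LS [ 631.8 -233. ]
oUM [ 568.3 -125.1]
oUS [ 657.9 -140.3]
oLS [ 640.3 -256.2]
oLM [ 551.6 -243.2]
-9.14 -7.09 -8.75 -8.900000000000006 -9.65 -8.29 -8.64
mouth [ 559.24095041 -185.06410021] stop [ 637.41867078 -196.2072879 ] gap 77.25708642416853 74.42113565836807 len 78.86152518822931
```

```bash
python3 -m creep '{"delta_pos":[[-0.038,-0.012,0],[-0.038,-0.012,0],[-0.038,-0.012,0],[0,0,0],[0,0,0]],"twist":[[0,0,0],[0,0,0],[0,0,0],[0,0,0],[0,0,0]]}'
python3 - <<'E'
from h import *
snap("wrist","w2"); c,p,d=load("w2")
# predicted frame centre pixel
E=np.linalg.inv(c["extrinsics"]);q=E@[598,-190,14,1];K=c["camera_matrix"];u=K[0,0]*q[0]/q[2]+K[0,2];v=K[1,1]*q[1]/q[2]+K[1,2];print(u,v)
u0,v0=int(u)-65,int(v)-60;print(u0,v0)
cv2.imwrite("pics/w2c.png",cv2.resize(p[v0:v0+120,u0:u0+130,::-1],None,fx=5,fy=5,interpolation=cv2.INTER_CUBIC))
print(T().round(3))
E
```

```text
t: 2.73
ee_pos: [521.8, -232.8, 236.5]
orientation: [-2.075, -2.359, -0.0]
ft_force: [0.0, 0.2, -0.2]
width: 87.8
grasp_force: 0.0
343.5457487997099 164.44900516457167
278 104
[[-1.30000e-01  9.92000e-01 -0.00000e+00  5.21918e+02]
 [ 9.92000e-01  1.30000e-01  1.00000e-03 -2.31493e+02]
 [ 1.00000e-03 -0.00000e+00 -1.00000e+00  2.36398e+02]
 [ 0.00000e+00  0.00000e+00  0.00000e+00  1.00000e+00]]
```

View pics/w2c.png

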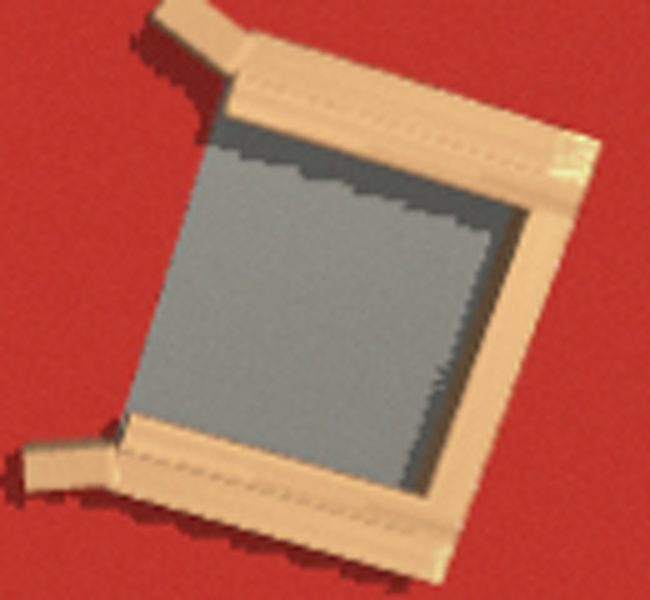

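Run:
```python
from h import *
c1,_,_=load("w1");c,_,_=load("w2")
f=lambda q,o:(np.array(q)+.5)/5-.5+o
q1=f([(238,168),(523,250),(155,430),(432,495),(262,88),(592,188),(447,572),(140,495)],[245,185])
q2=f([(228,112),(527,210),(130,413),(427,495),(250,32),(602,143),(440,582),(115,490)],[278,104])
A=atz(c,q2,14)[:,:2];an=lambda a,b:np.degrees(np.arctan2(*(b-a)[::-1])).round(2)
for i in range(8):print(A[i].round(1),tri(c1,q1[i],c,q2[i]).round(1))
print(an(A[0],A[1]),an(A[2],A[3]),an(A[3],A[1])-90,an(A[2],A[0])-90,an(A[4],A[5]),an(A[7],A[6]),an(A[6],A[5])-90)
print("mouth",(A[0]+A[2])/2,"stop",(A[1]+A[3])/2,"gap",np.linalg.norm(A[0]-A[2]),np.linalg.norm(A[1]-A[3]),"len",np.linalg.norm(A[0]-A[1]))
print(A[4:].mean(0))
```

```text
[ 565.8 -147.3] [ 565.6 -147.2   13.2]
[ 642.9 -160.3] [ 643.9 -160.3   11.1]
[ 553.  -223.1] [ 553.1 -223.1   14.1]
[ 632.  -234.3] [ 633. -235.   10.]
[ 568.1 -128.2] [ 569.4 -127.3    3.9]
[ 658.1 -141.9] [ 659.7 -141.6    9.1]
[ 640.  -256.8] [ 640.8 -257.3   11.9]
[ 552.1 -243.3] [ 551.9 -243.2   14.1]
-9.62 -8.07 -8.329999999999998 -9.560000000000002 -8.66 -8.71 -8.930000000000007
mouth [ 559.3854052  -185.19185837] stop [ 637.43360965 -197.32379607] gap 76.95005188715368 74.8181314905114 len 78.17495118456668
[ 604.56689218 -192.539649  ]
```

```bash
python3 -m creep '{"delta_pos":[[0.035,-0.002,0.02],[0.035,-0.002,0.02],[0.035,-0.002,0.02],[0.035,-0.002,0.02],[0.035,-0.002,0.02],[0.035,-0.002,0.02],[0,0,0.03],[0,0,0.02],[0,0,0]],"twist":[[0,0,0],[0,0,0],[0,0,0],[0,0,0],[0,0,0],[0,0,0],[0,0,-4.2],[0,0,-4.1],[0,0,0]]}' 0.5
python3 - <<'E'
from h import *
snap("wrist","w3"); c,p,d=load("w3");t=T();print(t.round(3))
hsv=cv2.cvtColor(p,cv2.COLOR_RGB2HSV)
# bar detection in predicted region, at z=34
E=np.linalg.inv(c["extrinsics"]);K=c["camera_matrix"]
q=E@[482,-24.6,34,1];u=K[0,0]*q[0]/q[2]+K[0,2];v=K[1,1]*q[1]/q[2]+K[1,2];print(u,v)
print("TCP->bar in tool axes",(t[:3,:3].T@(np.array([482,-24.6,10])-t[:3,3])).round(1))
E
```

```text
t: 3.53
ee_pos: [479.4, -22.3, 63.7]
orientation: [-1.882, -2.509, 0.005]
ft_force: [-0.4, 0.5, 0.5]
width: 43.9
grasp_force: 0.0
[[-2.75000e-01  9.61000e-01 -4.00000e-03  4.80671e+02]
 [ 9.61000e-01  2.75000e-01  0.00000e+00 -2.29430e+01]
 [ 2.00000e-03 -4.00000e-03 -1.00000e+00  6.53650e+01]
 [ 0.00000e+00  0.00000e+00  0.00000e+00  1.00000e+00]]
280.53206215069156 248.1301775687159
TCP->bar in tool axes [-2.   1.  55.4]
```

View pics/w3.png

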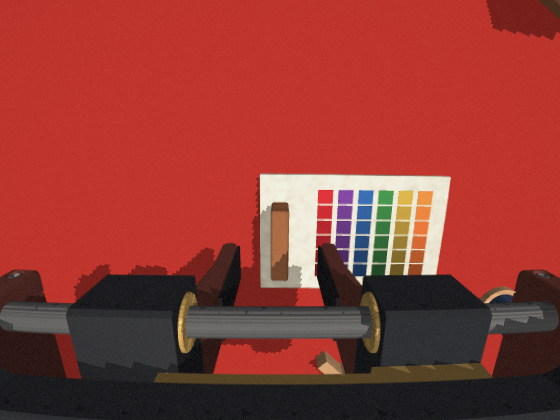

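The bar is at columns 271–289, rows 203–280, midway between the fingers and parallel to the pads. I'll go down and close on it.

```bash
python3 -m creep '{"delta_pos":[[-0.002,0.001,0.02],[0,0,0.02],[0,0,0.014],[0,0,0],[0,0,0]],"twist":[[0,0,0],[0,0,0],[0,0,0],[0,0,0],[0,0,0]]}'
python3 -m creep '{"delta_pos":[[0,0,0],[0,0,0],[0,0,0],[0,0,0],[0,0,0],[0,0,0]],"twist":[[0,0,0],[0,0,0],[0,0,0],[0,0,0],[0,0,0],[0,0,0]]}' 0
python3 - <<'E'
from h import *
t=T();print(t.round(3),get_obs()["width"],get_obs()["grasp_force"])
# target: bar at frame x=-200 -> and home
yaw=np.radians(-8.7);f=np.array([np.cos(yaw),np.sin(yaw),0])
O=np.array([598.4,-191,t[2,3]])
for x in(-200,-85):print(x,O+f*x,(t[:3,:3].T@(O+f*x-t[:3,3])).round(1))
print("yaw tool y",np.degrees(np.arctan2(t[1,1],t[0,1])))
E
```

```text
t: 4.0
ee_pos: [484.3, -26.1, 13.5]
orientation: [1.893, 2.507, 0.0]
ft_force: [1.4, -0.6, -0.1]
width: 44.0
grasp_force: 0.0
t: 4.5
ee_pos: [483.8, -26.3, 13.1]
orientation: [1.891, 2.509, -0.0]
ft_force: [-2.5, -0.9, 5.8]
width: 11.8
grasp_force: 30.0
[[-2.75000e-01  9.61000e-01 -0.00000e+00  4.83757e+02]
 [ 9.61000e-01  2.75000e-01 -0.00000e+00 -2.62500e+01]
 [-0.00000e+00 -0.00000e+00 -1.00000e+00  1.30830e+01]
 [ 0.00000e+00  0.00000e+00  0.00000e+00  1.00000e+00]] 11.790470131700468 30.00116229057312
-200 [ 400.70122264 -160.74783595   13.08346601] [-106.4 -116.9    0. ]
-85 [ 514.37801962 -178.14283028   13.08346601] [-154.5  -12.4    0. ]
yaw tool y 15.983699556019365
```

```bash
python3 -m creep '{"delta_pos":[[-0.0178,-0.0195,0],[-0.0178,-0.0195,0],[-0.0178,-0.0195,0],[-0.0178,-0.0195,0],[-0.0178,-0.0195,0],[-0.0178,-0.0195,0],[0,0,0],[0,0,0],[0,0,0],[0,0,0],[0,0,0],[0,0,0],[0,0,0]],"twist":[[0,0,0],[0,0,0],[0,0,0],[0,0,0],[0,0,0],[0,0,0],[0,0,4.9],[0,0,5],[0,0,5],[0,0,5],[0,0,4.9],[0,0,0],[0,0,0]]}'
python3 - <<'E'
from h import *
snap("wrist","w4"); c,p,d=load("w4");t=T();print(t.round(3),np.degrees(np.arctan2(t[1,1],t[0,1])))
E
```

```text
t: 5.58
ee_pos: [401.8, -161.6, 13.1]
orientation: [2.382, 2.046, 0.001]
ft_force: [1.7, -0.7, 5.1]
width: 12.3
grasp_force: 29.9
[[ 1.50000e-01  9.89000e-01  2.00000e-03  4.01685e+02]
 [ 9.89000e-01 -1.50000e-01 -1.00000e-03 -1.61549e+02]
 [-1.00000e-03  2.00000e-03 -1.00000e+00  1.30680e+01]
 [ 0.00000e+00  0.00000e+00  0.00000e+00  1.00000e+00]] -8.639276403018908
```

View pics/w4.png

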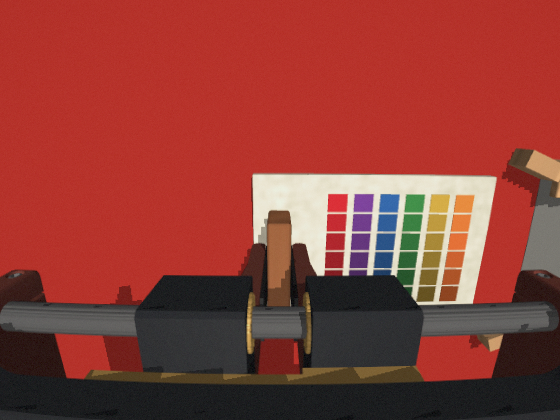

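The card is held square: its left edge runs from (252,174) to (495,177), with the leading corner at (495,177). The frame's left guide is at (535,165), clear of the card. I'll check how the card lines up with the frame.

Run:
```python
from h import *
c,p,d=load("w4")
hsv=cv2.cvtColor(p,cv2.COLOR_RGB2HSV).astype(int)
white=(hsv[...,1]<90)
white[:165]=0
E=[]
for u in range(262,488,3):
    col=white[:,u]; v=np.argmax(col); E.append((u,v-.5))
L=atz(c,E,6)[:,:2]
F=[]
for v in range(182,300,3):
    row=white[v,:510]; u=np.max(np.nonzero(row[:505])[0]); F.append((u+.5,v))
G=atz(c,F,6)[:,:2]
yaw=np.radians(-8.7);f=np.array([np.cos(yaw),np.sin(yaw)]);n=np.array([-f[1],f[0]]);O=np.array([598.4,-191])
def fit(P):
    vx,vy,x,y=cv2.fitLine(P.astype(np.float32),cv2.DIST_HUBER,0,.01,.01).ravel();return np.degrees(np.arctan2(vy,vx))
print("left edge yaw",fit(L),"lead yaw",fit(G)); 
print("left y in frame", ((L-O)@n)[[0,20,40,60,-1]].round(1),"lead x",((G-O)@f)[[0,10,20,30]].round(1))
t=T();print("tcp in frame",(t[:2,3]-O)@f,(t[:2,3]-O)@n)
```

```text
left edge yaw -8.699111 lead yaw 81.030624
left y in frame [49.  49.  49.1 48.8 48.6] lead x [-73.9 -73.8 -74.2 -74.3]
tcp in frame -198.90677642665926 -0.6434814151100093
```

Run:
```python
from h import *
c1,_,_=load("w1");c,p,d=load("w4")
f=lambda q,o:(np.array(q)+.5)/5-.5+o
A=atz(c1,f([(168,82),(193,47),(57,495),(55,445),(238,168)],[245,185]),14)
yaw=np.radians(-8.7);fx=np.array([np.cos(yaw),np.sin(yaw),0]);n=np.array([-fx[1],fx[0],0]);O=np.array([598.4,-191,0])
E=np.linalg.inv(c["extrinsics"])
uv=cv2.projectPoints(A,cv2.Rodrigues(E[:3,:3])[0],E[:3,3],c["camera_matrix"],np.array([c["k1"],0,0,0.]))[0][:,0]
for a,b in zip(A,uv):print("frame",((a-O)@fx).round(1),((a-O)@n).round(1),"pred w4",b.round(1))
hsv=cv2.cvtColor(p,cv2.COLOR_RGB2HSV).astype(int)
w=(hsv[...,0]>7)&(hsv[...,0]<25)&(hsv[...,1]<170)
for v in list(range(146,200,3))+list(range(326,352,3)):
    k=np.nonzero(w[v,478 if v>300 else 500:])[0];print(v,(k.min()+(478 if v>300 else 500),k.max()+(478 if v>300 else 500)) if len(k) else None,end=" ")
```

```text
frame -63.2 55.4 pred w4 [526.1 165.5]
frame -59.7 65.9 pred w4 [535.3 146.2]
frame -60.3 -65.1 pred w4 [489.7 351.9]
frame -64.8 -50.6 pred w4 [488.1 333.4]
frame -39.5 38.6 pred w4 [557.7 196.2]
146 None 149 (np.int64(516), np.int64(524)) 152 (np.int64(514), np.int64(539)) 155 (np.int64(513), np.int64(545)) 158 (np.int64(511), np.int64(551)) 161 (np.int64(510), np.int64(559)) 164 (np.int64(509), np.int64(559)) 167 (np.int64(516), np.int64(559)) 170 (np.int64(522), np.int64(559)) 173 (np.int64(529), np.int64(559)) 176 (np.int64(535), np.int64(559)) 179 (np.int64(541), np.int64(559)) 182 (np.int64(540), np.int64(559)) 185 (np.int64(540), np.int64(559)) 188 (np.int64(540), np.int64(559)) 191 (np.int64(538), np.int64(559)) 194 (np.int64(538), np.int64(559)) 197 (np.int64(537), np.int64(559)) 326 (np.int64(478), np.int64(550)) 329 (np.int64(478), np.int64(556)) 332 (np.int64(479), np.int64(536)) 335 (np.int64(478), np.int64(532)) 338 (np.int64(478), np.int64(558)) 341 (np.int64(480), np.int64(501)) 344 (np.int64(484), np.int64(559)) 347 (np.int64(486), np.int64(543)) 350 (np.int64(489), np.int64(540))
```

Run:
```python
from h import *
c,p,d=load("w4")
yaw=np.radians(-8.7);fx=np.array([np.cos(yaw),np.sin(yaw),0]);n=np.array([-fx[1],fx[0],0]);O=np.array([598.4,-191,0])
# observed guide end corners assumed on the table
for q in [(509,165),(516,148)]:
    a=atz(c,q,0)[0]-O;print("left guide bottom",(a@fx).round(1),(a@n).round(1))
# card left edge top/bottom hypotheses
for q in [(262,174),(488,176)]:
    for z in(0,6):
        a=atz(c,q,z)[0]-O;print(q,z,(a@fx).round(1),(a@n).round(1))
g=p[168:182,300].astype(int);print(g.tolist()); g=p[168:184,440].astype(int);print(g.tolist())
```

```text
left guide bottom -62.6 54.2
left guide bottom -59.9 64.1
(262, 174) 0 -207.6 47.9
(262, 174) 6 -207.3 48.7
(488, 176) 0 -74.9 47.5
(488, 176) 6 -79.1 48.3
[[182, 46, 40], [184, 53, 44], [185, 51, 42], [185, 52, 45], [181, 65, 54], [158, 105, 94], [169, 163, 145], [224, 220, 196], [231, 225, 204], [231, 227, 206], [231, 226, 206], [232, 227, 209], [232, 227, 207], [233, 227, 209]]
[[183, 50, 42], [183, 50, 42], [185, 52, 42], [183, 50, 41], [184, 53, 46], [182, 50, 40], [173, 86, 75], [177, 157, 139], [220, 213, 191], [233, 229, 209], [235, 231, 214], [234, 229, 211], [234, 230, 210], [233, 227, 207], [230, 225, 204], [229, 224, 203]]
```

```bash
python3 -m creep '{"delta_pos":[[-0.003,0.010,0],[0,0.010,0],[0,0.006,0],[0,0,0],[0,0,0]],"twist":[[0,0,0],[0,0,0],[0,0,0],[0,0,0],[0,0,0]]}'
python3 - <<'E'
from h import *
snap("wrist","w5"); c,p,d=load("w5");t=T()
yaw=np.radians(-8.7);f=np.array([np.cos(yaw),np.sin(yaw)]);O=np.array([598.4,-191]);n=np.array([-f[1],f[0]])
print("tcp in frame",(t[:2,3]-O)@f,(t[:2,3]-O)@n,get_obs()["ft_force"])
cv2.imwrite("pics/w5c.png",cv2.resize(p[130:350,420:560,::-1],None,fx=2.7,fy=2.7,interpolation=cv2.INTER_CUBIC))
E
```

```text
t: 6.05
ee_pos: [425.1, -167.6, 12.6]
orientation: [-2.382, -2.046, 0.001]
ft_force: [0.1, -0.2, -0.8]
width: 11.7
grasp_force: 30.0
tcp in frame -174.31409907050198 -3.2513564543743203 [ 0.2939258  -0.16558391 -0.56300525]
```

View pics/w5c.png

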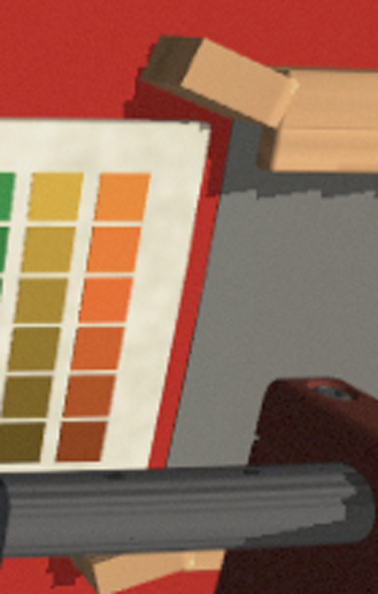

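The card's leading left corner is at crop (208,121), and the guide's foot meets the rail at crop (260,128). The card looks slightly too far to the left, so I'll put a number on it.

Run:
```python
from h import *
c,p,d=load("w5")
yaw=np.radians(-8.7);f=np.array([np.cos(yaw),np.sin(yaw),0]);O=np.array([598.4,-191,0]);n=np.array([-f[1],f[0],0])
g=lambda x,y:((x+.5)/2.7-.5+420,(y+.5)/2.7-.5+130)
for nm,q,z in [("guide/rail foot",(260,128),0),("guide tip foot",(141,82),0),("guide top inner tip",(184,86),14),("guide top inner mouth",(276,126),14),("lip inner corner top",(272,170),14),("lip inner corner bottom",(259,165),8.5),("card corner",(210,123),6),("card left edge",(20,119),6)]:
    a=atz(c,g(*q),z)[0]-O;print(nm,(a@f).round(1),(a@n).round(1))
```

```text
guide/rail foot -33.5 44.8
guide tip foot -62.9 54.2
guide top inner tip -62.7 54.7
guide top inner mouth -41.3 47.1
lip inner corner top -40.4 38.1
lip inner corner bottom -39.0 38.1
card corner -50.0 46.5
card left edge -91.8 46.8
```

```bash
python3 -m creep '{"delta_pos":[[-0.0016,0.004,0],[0,0.008,0],[0,0.008,0],[0,0.008,0],[0,0.008,0],[0,0.008,0],[0,0.008,0],[0,0.008,0],[0,0,0]],"twist":[[0,0,0],[0,0,0],[0,0,0],[0,0,0],[0,0,0],[0,0,0],[0,0,0],[0,0,0],[0,0,0]]}'
python3 -m creep '{"delta_pos":[[0,0.008,0],[0,0.008,0],[0,0.006,0],[0,0.003,0],[0,0,0]],"twist":[[0,0,0],[0,0,0],[0,0,0],[0,0,0],[0,0,0]]}'
python3 - <<'E'
from h import *
t=T();o=get_obs()
yaw=np.radians(-8.7);f=np.array([np.cos(yaw),np.sin(yaw)]);O=np.array([598.4,-191]);n=np.array([-f[1],f[0]])
print("tcp in frame",(t[:2,3]-O)@f,(t[:2,3]-O)@n,o["ft_force"],o["width"])
E
```

```text
t: 6.85
ee_pos: [487.4, -179.4, 12.8]
orientation: [2.383, 2.044, 0.002]
ft_force: [0.8, -0.0, 0.2]
width: 12.1
grasp_force: 30.0
t: 7.27
ee_pos: [510.7, -182.9, 12.6]
orientation: [2.385, 2.044, 0.001]
ft_force: [0.8, -0.1, -0.4]
width: 11.7
grasp_force: 30.0
tcp in frame -87.96698046297388 -5.224048674795336 [ 0.7945939  -0.0900595  -0.44015272] 11.697701107173286
```

Next I'll creep forward until it touches the stop.

```bash
python3 -m creep '{"delta_pos":[[0,0.0015,0],[0,0.0015,0],[0,0,0]],"twist":[[0,0,0],[0,0,0],[0,0,0]]}'
python3 -m creep '{"delta_pos":[[0,0.001,0],[0,0.001,0],[0,0,0],[0,0,0]],"twist":[[0,0,0],[0,0,0],[0,0,0],[0,0,0]]}'
```

```text
t: 7.52
ee_pos: [512.8, -183.1, 12.6]
orientation: [2.386, 2.044, 0.0]
ft_force: [0.8, -0.3, -0.8]
width: 11.7
grasp_force: 30.0
t: 7.85
ee_pos: [513.1, -183.1, 12.5]
orientation: [-2.384, -2.043, 0.003]
ft_force: [-5.3, 0.1, 2.9]
width: 12.1
grasp_force: 30.0
```

```bash
python3 -m creep '{"delta_pos":[[0,0.001,0],[0,0.001,0],[0,0,0],[0,0,0]],"twist":[[0,0,0],[0,0,0],[0,0,0],[0,0,0]]}'
python3 - <<'E'
from h import *
snap("wrist","w6"); c,p,d=load("w6");t=T()
yaw=np.radians(-8.7);f=np.array([np.cos(yaw),np.sin(yaw)]);O=np.array([598.4,-191]);n=np.array([-f[1],f[0]])
print("tcp in frame",(t[:2,3]-O)@f,(t[:2,3]-O)@n)
E
```

```text
t: 8.18
ee_pos: [513.1, -183.1, 12.4]
orientation: [-2.381, -2.041, 0.006]
ft_force: [-12.0, -1.4, 8.7]
width: 12.1
grasp_force: 30.0
tcp in frame -85.4994688797264 -5.098911975000157
```

```bash
python3 -m creep '{"delta_pos":[[0,0,0],[0,0,0],[0,0,0],[0,0,0]],"twist":[[0,0,0],[0,0,0],[0,0,0],[0,0,0]]}' 0.5
python3 -m creep '{"delta_pos":[[0,0,-0.02],[0,0,-0.04],[0,0,-0.04],[0,0,-0.04],[-0.03,0,-0.03],[-0.035,0,0],[0,0,0],[0,0,0]],"twist":[[0,0,0],[0,0,0],[0,0,0],[0,0,0],[0,0,0],[0,0,0],[0,0,0],[0,0,0]]}'
python3 - <<'E'
from h import *
snap("wrist","w7"); c,p,d=load("w7")
E=np.linalg.inv(c["extrinsics"]);K=c["camera_matrix"]
q=E@[565,-186,14,1];u=int(K[0,0]*q[0]/q[2]+K[0,2]);v=int(K[1,1]*q[1]/q[2]+K[1,2])
u0,v0=u-100,max(v-75,0);print(u0,v0)
cv2.imwrite("pics/w7c.png",cv2.resize(p[v0:v0+150,u0:u0+200,::-1],None,fx=4,fy=4,interpolation=cv2.INTER_CUBIC))
print(T().round(3))
E
```

```text
t: 8.57
ee_pos: [517.3, -183.9, 12.8]
orientation: [2.385, 2.044, 0.001]
ft_force: [0.3, -0.5, 0.9]
width: 35.2
grasp_force: 0.0
t: 9.23
ee_pos: [506.9, -248.7, 182.7]
orientation: [2.387, 2.04, 0.001]
ft_force: [0.8, 1.0, 0.1]
width: 43.8
grasp_force: 0.0
223 57
[[ 1.55000e-01  9.88000e-01 -0.00000e+00  5.06441e+02]
 [ 9.88000e-01 -1.55000e-01  0.00000e+00 -2.47521e+02]
 [ 0.00000e+00 -0.00000e+00 -1.00000e+00  1.81858e+02]
 [ 0.00000e+00  0.00000e+00  0.00000e+00  1.00000e+00]]
```

View pics/w7c.png

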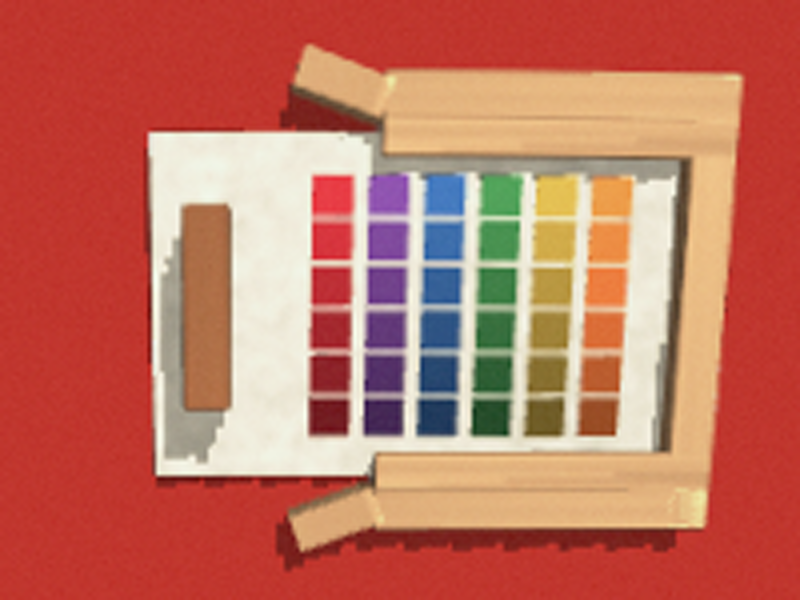

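The card is home: its leading edge sits against the stop at crop x≈680, both long edges are under the lips, and the bar is free at (207,307). Next is the magnifier.

```bash
python3 -m creep '{"delta_pos":[[0.035,0.0005,-0.0085],[0.035,0.0005,-0.0085],[0.035,0.0005,-0.0085],[0.035,0.0005,-0.0085],[0.035,0.0005,-0.0085],[0.035,0.0005,-0.0085],[0.035,0.0005,-0.0085],[0.035,0.0005,-0.0085],[0.035,0.0005,-0.0085],[0.035,0.0005,-0.0085],[0.035,0.0005,-0.0085],[0.035,0.0005,-0.0085],[0.035,0.0005,-0.0085],[0.035,0.0005,-0.0085],[0,0,0],[0,0,0],[0,0,0],[0,0,0],[0,0,0],[0,0,0]],"twist":[[0,0,0],[0,0,0],[0,0,0],[0,0,0],[0,0,0],[0,0,0],[0,0,0],[0,0,0],[0,0,0],[0,0,0],[0,0,0],[0,0,0],[0,0,0],[0,0,0],[0,0,-7.1],[0,0,-7.1],[0,0,-7.1],[0,0,-7.1],[0,0,-7.1],[0,0,-7.1]]}'
python3 -m creep '{"delta_pos":[[0,0,0],[0,0,0],[0,0,0],[0,0,0],[0,0,0],[0,0,0],[0,0,0],[0,0,0]],"twist":[[0,0,-7.1],[0,0,-7.1],[0,0,-7.1],[0,0,-7.1],[0,0,-7.1],[0,0,-7],[0,0,0],[0,0,0]]}'
python3 - <<'E'
from h import *
snap("wrist","w8");print(T().round(3),get_obs()["qpos"].round(2))
c,p,d=load("w7");f=np.array([np.cos(np.radians(-8.7)),np.sin(np.radians(-8.7)),0]);n=np.array([-f[1],f[0],0]);O=np.array([598.4,-191,0])
for q in [(150,132),(157,475)]:
    a=atz(c,((q[0]+.5)/4-.5+223,(q[1]+.5)/4-.5+57),6)[0]-O;print("tail corners in frame",(a@f).round(1),(a@n).round(1))
E
```

```text
t: 10.95
ee_pos: [587.4, 236.9, 299.5]
orientation: [-1.468, -2.775, 0.003]
ft_force: [0.4, 0.2, 0.5]
width: 44.0
grasp_force: 0.0
t: 11.62
ee_pos: [587.8, 236.5, 300.0]
orientation: [-0.379, -3.117, 0.001]
ft_force: [-0.4, -0.1, 0.8]
width: 44.2
grasp_force: 0.0
[[-9.71000e-01  2.40000e-01 -2.00000e-03  5.88037e+02]
 [ 2.40000e-01  9.71000e-01 -0.00000e+00  2.36385e+02]
 [ 1.00000e-03 -1.00000e-03 -1.00000e+00  3.00243e+02]
 [ 0.00000e+00  0.00000e+00  0.00000e+00  1.00000e+00]] [ 0.36  0.36  1.53  0.    1.25 -0.97]
tail corners in frame -99.4 44.2
tail corners in frame -99.2 -45.2
```

View pics/w8.png

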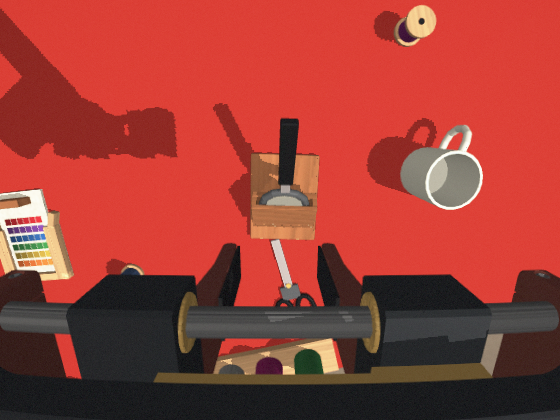

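The view shows the rest at (285,195), the black handle from its end at (289,120) to the neck at (287,186), and the lens seated at (285,200). The mug and a spool are well off to the right. I'll take a second view and triangulate the handle numerically.

```bash
python3 -m creep '{"delta_pos":[[0,0.04,0],[0,0.04,0],[0,0,0],[0,0,0]],"twist":[[0,0,0],[0,0,0],[0,0,0],[0,0,0]]}' >/dev/null
python3 - <<'E'
from h import *
snap("wrist","w9")
def handle(fn,u0):
    c,p,d=load(fn);v=p.max(2)
    m=(v<60).astype(np.uint8);m[:100]=0;m[200:]=0;m[:,:u0]=0;m[:,u0+90:]=0
    k,l,s,ce=cv2.connectedComponentsWithStats(m);i=1+np.argmax(s[1:,4]);print(fn,s[i],ce[i].round(1))
    ys,xs=np.nonzero(l==i);P=cloud(c,d)[ys,xs]
    rows=range(ys.min(),ys.max()+1)
    ed=np.array([(xs[ys==r].min()-.5,xs[ys==r].max()+.5,r) for r in rows]);print(ed[::8].tolist(),ed[-1])
    ok=(P[:,2]>50)&(P[:,2]<200);P=P[ok];m0=np.median(P,0);P=P[np.linalg.norm(P-m0,axis=1)<70];mu=P.mean(0);w=np.linalg.svd(P-mu,full_matrices=0)[2]
    print("depth mean",mu.round(1),"dir",w[0].round(3),"normal",w[2].round(3),"z range",P[:,2].min(),P[:,2].max())
    return c,ed
c1,e1=handle("w8",255);
c2,e2=handle("w9",195)
mid=lambda e,k:((e[k,0]+e[k,1])/2,e[k,2])
for a,b in((2,2),(-3,-3)):
    print("tri",tri(c1,mid(e1,a),c2,mid(e2,b)).round(1))
E
```

```text
w8 [ 279  119   19   66 1049] [287.3 150.1]
[[280.5, 296.5, 119.0], [280.5, 297.5, 127.0], [279.5, 296.5, 135.0], [279.5, 296.5, 143.0], [279.5, 295.5, 151.0], [279.5, 294.5, 159.0], [278.5, 293.5, 167.0], [278.5, 292.5, 175.0], [278.5, 292.5, 183.0]] [279.5 291.5 184. ]
depth mean [540.1 257.9 131.1] dir [ 0.694 -0.194 -0.693] normal [ 0.668 -0.186  0.721] z range 89.70321781866443 159.37511682899031
w9 [ 196  119   31   66 1099] [211.8 149.9]
[[197.5, 213.5, 119.0], [196.5, 215.5, 127.0], [199.5, 217.5, 135.0], [201.5, 218.5, 143.0], [203.5, 220.5, 151.0], [205.5, 222.5, 159.0], [208.5, 224.5, 167.0], [210.5, 225.5, 175.0], [212.5, 225.5, 183.0]] [223.5 225.5 184. ]
depth mean [540.5 259.2 130.4] dir [ 0.692 -0.184 -0.698] normal [ 0.695 -0.092  0.713] z range 83.0486099654351 159.9580781305565
tri [510.9 266.1 152.7]
tri [577.9 247.8  89.6]
```

```bash
cat > g.py <<'E'
from h import *
a=np.radians(-15.3);ca,sa=np.cos(a),np.sin(a);s=.5**.5
X=np.array([ca*s,sa*s,-s]);Z=np.array([ca*s,sa*s,s]);Y=np.array([-sa,ca,0])
E
python3 - <<'E'
from g import *
for fn,u0 in(("w8",255),("w9",195)):
    c,p,d=load(fn);v=p.max(2);m=(v<60).astype(np.uint8);m[:100]=0;m[200:]=0;m[:,:u0]=0;m[:,u0+90:]=0
    k,l,st,ce=cv2.connectedComponentsWithStats(m);i=1+np.argmax(st[1:,4]);ys,xs=np.nonzero(l==i);P=cloud(c,d)[ys,xs]
    P=P[np.abs(P@Y-391.5)<15];q=np.c_[P@X,P@Y,P@Z]
    core=q[(P[:,2]>95)&(P[:,2]<150)]
    print(fn,"Z plane",np.median(core[:,2]).round(1),"Y",np.percentile(core[:,1],[3,97]).round(1),"X ends",np.percentile(q[:,0],[1,99]).round(1),len(core))
    # slope check: Z residual vs X ; Y drift vs X
    print(np.polyfit(core[:,0],core[:,2],1)[0].round(3),np.polyfit(core[:,0],core[:,1],1)[0].round(3))
    # edges by ray∩top plane (Z=median)
    E=np.array(c["extrinsics"]);
    for r in(135,155,175):
        x=xs[ys==r];uv=[(x.min()-.5,r),(x.max()+.5,r)];D=rays(c,uv)@E[:3,:3].T;o=E[:3,3];t=(np.median(core[:,2])-o@Z)/(D@Z);W=o+D*t[:,None];print(r,(W@Y).round(1),(W@X).round(1))
print(T().round(3))
E
```

```text
w8 Z plane 413.3 Y [383.3 399.2] X ends [188.3 284. ] 738
0.004 -0.002
135 [382.6 399.4] [203.3 202.7]
155 [382.1 399.3] [233.1 232.4]
175 [382.7 399. ] [268.1 267.4]
w9 Z plane 413.0 Y [384.2 400. ] X ends [188.3 284. ] 787
0.004 -0.004
135 [384.1 402.2] [203.6 203.1]
155 [383.5 402. ] [233.5 232.9]
175 [384.  401.8] [268.8 268.1]
[[-9.71000e-01  2.38000e-01 -1.00000e-03  6.07160e+02]
 [ 2.38000e-01  9.71000e-01 -1.00000e-03  3.13997e+02]
 [ 1.00000e-03 -1.00000e-03 -1.00000e+00  3.00235e+02]
 [ 0.00000e+00  0.00000e+00  0.00000e+00  1.00000e+00]]
```

```bash
python3 -m creep '{"delta_pos":[[0,0,0],[0,0,0],[0,0,0],[0,0,0],[0,0,0],[0,0,0],[0,0,0],[0,0,0],[0,0,0]],"twist":[[0,0,1.5],[0,6.5,0],[0,6.5,0],[0,6.5,0],[0,6.5,0],[0,6.5,0],[0,6.5,0],[0,6,0],[0,0,0]]}'
cat >> g.py <<'E'
G=225.5*X+391.3*Y+408.2*Z
def rel(p):t=T();return (t[:3,:3].T@(p-t[:3,3])).round(1)
Rt=np.c_[-X,Y,-Z]
def roterr():return np.degrees(R.from_matrix(T()[:3,:3].T@Rt).as_rotvec()).round(2)
E
python3 - <<'E'
from g import *
print("G",G.round(1),"pre",rel(G+61*Z),"grasp",rel(G-19*Z),"rot",roterr(),get_obs()["qpos"].round(2))
E
```

```text
t: 12.8
ee_pos: [608.3, 310.6, 296.3]
orientation: [-0.319, -2.329, -0.126]
ft_force: [0.0, 0.4, -1.8]
width: 43.9
grasp_force: 0.0
G [535.5 259.2 129.2] pre [-79.4 -68.1  96.6] grasp [-80.2 -68.  176.6] rot [-0.09 -0.54 -0.35] [ 0.28  0.81  1.    0.42  2.01 -0.97]
```

```bash
python3 -m creep '{"delta_pos":[[-0.02,-0.017,0.024],[-0.02,-0.017,0.024],[-0.02,-0.017,0.024],[-0.0195,-0.017,0.024],[0,0,0],[0,0,0],[0,0,0]],"twist":[[0,-0.5,-0.3],[0,0,0],[0,0,0],[0,0,0],[0,0,0],[0,0,0],[0,0,0]]}'
python3 - <<'E'
from g import *
print("grasp",rel(G-19*Z),"rot",roterr(),get_obs()["qpos"].round(2))
snap("wrist","w10");c,p,d=load("w10");v=p.max(2);P=cloud(c,d)
q=np.stack([P@X,P@Y,P@Z],-1);m=(v<70)&(np.abs(q[...,2]-413)<6)&(np.abs(q[...,1]-391)<20)&(d>0)&(q[...,0]>150)&(q[...,0]<310)
Q=q[m];print(len(Q),np.median(Q[:,2]),np.percentile(Q[:,1],[2,98]),np.percentile(Q[:,0],[1,99]))
E
```

```text
t: 13.38
ee_pos: [580.8, 251.7, 179.2]
orientation: [-0.307, -2.353, -0.132]
ft_force: [0.5, 0.7, 0.2]
width: 44.0
grasp_force: 0.0
grasp [-2.  -4.8 86.7] rot [0.01 0.71 0.42] [ 0.23  0.83  1.21  0.35  1.79 -1.13]
2641 413.2539710031102 [383.27365892 399.77204442] [189.30128845 286.35269786]
```

```bash
python3 -m creep '{"delta_pos":[[-0.002,-0.0045,0.02],[0,0,0.025],[0,0,0.02],[0,0,0],[0,0,0]],"twist":[[0,0.5,0.3],[0,0,0],[0,0,0],[0,0,0],[0,0,0]]}'
python3 - <<'E'
from g import *
for i in range(3): print("grasp",rel(G-19*Z),"rot",roterr())
snap("wrist","w11");print("grasp",rel(G-19*Z),"rot",roterr())
E
```

```text
t: 13.85
ee_pos: [536.4, 259.3, 130.8]
orientation: [-0.311, -2.341, -0.13]
ft_force: [1.0, -0.2, 0.5]
width: 44.3
grasp_force: 0.0
grasp [-0.5 -0.3 20.8] rot [-0.08  0.11  0.15]
grasp [-0.5 -0.3 20.8] rot [-0.08  0.11  0.15]
grasp [-0.5 -0.3 20.8] rot [-0.08  0.11  0.15]
grasp [-0.1 -0.4 21.7] rot [-0.02  0.19  0.17]
```

```bash
python3 -m creep '{"delta_pos":[[0,0,0.011],[0,0,0.010],[0,0,0],[0,0,0]],"twist":[[0,0,0],[0,0,0],[0,0,0],[0,0,0]]}'
python3 -m creep '{"delta_pos":[[0,0,0],[0,0,0],[0,0,0],[0,0,0],[0,0,0],[0,0,0]],"twist":[[0,0,0],[0,0,0],[0,0,0],[0,0,0],[0,0,0],[0,0,0]]}' 0
python3 - <<'E'
from g import *
print("grasp",rel(G-19*Z),"rot",roterr(),get_obs()["ft_force"])
E
```

```text
t: 14.23
ee_pos: [520.9, 262.1, 114.2]
orientation: [-0.312, -2.338, -0.129]
ft_force: [0.2, 0.4, 0.5]
width: 44.0
grasp_force: 0.0
t: 14.73
ee_pos: [521.6, 262.1, 114.5]
orientation: [-0.312, -2.34, -0.13]
ft_force: [0.2, -0.7, 0.2]
width: 17.7
grasp_force: 30.0
grasp [ 0.4  0.9 -1.3] rot [-0.04  0.02  0.07] [ 0.24160566 -0.73314827  0.16037549]
```

```bash
python3 -m creep '{"delta_pos":[[0.004,0,0],[0.006,0,0],[0.008,0,0],[0.008,0,0],[0.008,0,0],[0.008,0,0],[0.008,0,0],[0.010,0,0],[0.010,0,0],[0,0,0],[0,0,0]],"twist":[[0,0,0],[0,0,0],[0,0,0],[0,0,0],[0,0,0],[0,0,0],[0,0,0],[0,0,0],[0,0,0],[0,0,0],[0,0,0]]}'
python3 - <<'E'
from g import *
print("grasp",rel(G-19*Z),"rot",roterr(),get_obs()["qpos"].round(2))
snap("wrist","w12");c,p,d=load("w12");t=T();P=cloud(c,d);v=p.max(2)
q=(P-t[:3,3])@t[:3,:3]
m=(v<70)&(d>0)&(np.abs(q[...,1])<14)&(np.abs(q[...,2]+24)<25)&(q[...,0]<70)&(q[...,0]>-100)
Q=q[m];print(len(Q));core=Q[np.abs(Q[:,2]-np.median(Q[:,2]))<4]
print("handle top z",np.median(core[:,2]),"tilt",np.degrees(np.polyfit(core[:,0],core[:,2],1)[0]),"x",np.percentile(core[:,0],[1,99]),"y",np.percentile(core[:,1],[2,98]))
E
```

```text
t: 15.65
ee_pos: [473.2, 275.4, 164.6]
orientation: [-0.312, -2.34, -0.13]
ft_force: [-0.1, -0.5, -0.2]
width: 17.7
grasp_force: 30.0
grasp [-70.6   0.7  -1.4] rot [-0.07  0.02  0.1 ] [ 0.29  0.73  1.48  0.38  1.63 -1.13]
5344
handle top z -25.523320783136562 tilt 0.11393054841717956 x [-54.74575201  37.13668777] y [-8.1999032   9.12705324]
```

```bash
python3 -m creep '{"delta_pos":[[0.01,0,0],[0.015,0,0],[0.016,0,-0.006],[0.015,0,-0.015],[0.015,0,-0.015],[0.015,0,-0.015],[0.015,0,-0.015],[0.010,0,-0.010],[0,0,0],[0,0,0],[0,0,0],[0,0,0],[0,0,0],[0,0,0],[0,0,0],[0,0,0],[0,0,0],[0,0,0],[0,0,0],[0,0,0]],"twist":[[0,0,0],[0,0,0],[0,0,0],[0,0,0],[0,0,0],[0,0,0],[0,0,0],[0,0,0],[0,-2,0],[0,-4,0],[0,-5,0],[0,-5,0],[0,-5,0],[0,-5,0],[0,-5,0],[0,-5,0],[0,-5,0],[0,-4,0],[0,0,0],[0,0,0]]}'
cat >> g.py <<'E'
def mag(fn):
    snap("wrist",fn);c,p,d=load(fn);t=T();P=cloud(c,d);v=p.max(2)
    q=(P-t[:3,3])@t[:3,:3]
    m=(v<70)&(d>0)&(np.abs(q[...,1])<14)&(np.abs(q[...,2]+24)<25)&(q[...,0]<70)&(q[...,0]>-100)
    Q=q[m];C=Q[np.abs(Q[:,2]-np.median(Q[:,2]))<5]
    print("handle top z",np.median(C[:,2]).round(1),"tilt",np.degrees(np.polyfit(C[:,0],C[:,2],1)[0]).round(2),"x",np.percentile(C[:,0],[1,99]).round(1),"y",np.percentile(C[:,1],[2,98]).round(1),"ydrift",np.degrees(np.polyfit(C[:,0],C[:,1],1)[0]).round(2))
    L=t[:3,:3]@[-112.3,0.4,-20.5]+t[:3,3];print("lens",L.round(1),"toolz",t[:3,2].round(4))
    print("to go in tool axes",(t[:3,:3].T@(np.array([598.4,-191,150])-L)).round(1))
E
python3 - <<'E'
from g import *
mag("w13");print(T().round(3),get_obs()["qpos"].round(2),get_obs()["ft_force"])
E
```

```text
t: 17.37
ee_pos: [448.2, 281.9, 296.5]
orientation: [-0.413, -3.112, -0.0]
ft_force: [0.0, -0.3, -1.5]
width: 18.1
grasp_force: 30.0
handle top z -24.9 tilt -0.12 x [-54.3  38. ] y [-8.7  9.1] ydrift -0.09
lens [557.6 252.7 316.6] toolz [-2.2e-03  6.0e-04 -1.0e+00]
to go in tool axes [-155.9 -417.6  166.2]
[[-9.65000e-01  2.62000e-01 -2.00000e-03  4.49031e+02]
 [ 2.62000e-01  9.65000e-01  1.00000e-03  2.81747e+02]
 [ 2.00000e-03 -0.00000e+00 -1.00000e+00  2.96340e+02]
 [ 0.00000e+00  0.00000e+00  0.00000e+00  1.00000e+00]] [ 0.54  0.2   1.76  0.    1.18 -0.77] [ 0.87836267  0.24554063 -0.79417326]
```

```bash
python3 -m creep '{"delta_pos":[[-0.004,-0.0106,0],[-0.0087,-0.0232,0.004],[-0.0087,-0.0232,0.004],[-0.0087,-0.0232,0.004],[-0.0087,-0.0232,0.004],[-0.0087,-0.0232,0.004],[-0.0087,-0.0232,0.004],[-0.0087,-0.0232,0.004],[-0.0087,-0.0232,0.004],[-0.0087,-0.0232,0.004],[-0.0087,-0.0232,0.004],[-0.0087,-0.0232,0.004],[-0.0087,-0.0232,0.004],[-0.0087,-0.0232,0.004],[-0.0087,-0.0232,0.004],[-0.0087,-0.0232,0.004],[-0.0087,-0.0232,0.004],[-0.0087,-0.0232,0.004],[-0.0043,-0.012,0],[0,0,0]],"twist":[[0,0,0],[0,0,0],[0,0,0],[0,0,0],[0,0,0],[0,0,0],[0,0,0],[0,0,0],[0,0,0],[0,0,0],[0,0,0],[0,0,0],[0,0,0],[0,0,0],[0,0,0],[0,0,0],[0,0,0],[0,0,0],[0,0,0],[0,0,0]]}'
python3 -m creep '{"delta_pos":[[0,0,0.01],[0,0,0.02],[0,0,0.02],[0,0,0.02],[0,0,0.018],[0,0,0.01],[0,0,0],[0,0,0],[0,0,0]],"twist":[[0,0,0],[0,0,0],[0,0,0],[0,0,0],[0,0,0],[0,0,0],[0,0,0],[0,0,0],[0,0,0]]}'
python3 - <<'E'
from g import *
mag("w14");print(get_obs()["qpos"].round(2),get_obs()["ft_force"])
E
```

```text
t: 19.08
ee_pos: [490.8, -164.8, 227.7]
orientation: [-0.422, -3.112, -0.0]
ft_force: [-0.1, 1.5, -1.2]
width: 17.6
grasp_force: 30.0
t: 19.83
ee_pos: [491.6, -161.6, 130.9]
orientation: [0.415, 3.113, -0.0]
ft_force: [0.1, -0.2, -0.5]
width: 17.6
grasp_force: 30.0
handle top z -24.4 tilt -0.16 x [-54.7  37.4] y [-8.6  9.3] ydrift -0.01
lens [ 600.2 -190.8  151.9] toolz [ 1.7e-03 -5.0e-04 -1.0e+00]
to go in tool axes [ 1.7 -0.7  1.9]
[-0.34  0.4   1.93  0.    0.81 -1.65] [-0.64988761 -0.46335227 -0.5016561 ]
```

```bash
python3 -m creep '{"delta_pos":[[0.0015,0,0.0015],[0,0,0],[0,0,0],[0,0,0]],"twist":[[0,0,0],[0,0,0],[0,0,0],[0,0,0]]}'
python3 - <<'E'
from g import *
mag("w15")
snap("scene","s1");snap("top","t1")
for fn in("s1","t1"):
    c,p,d=load(fn);P=cloud(c,d)
    m=(np.linalg.norm(P[...,:2]-[598,-191],axis=-1)<48)&(np.abs(P[...,2]-152)<15)
    Q=P[m];print(fn,len(Q))
    if len(Q)>20:
        r,_=cv2.minEnclosingCircle(Q[:,:2].astype(np.float32)),0;print("circle",r,"z med",np.median(Q[:,2]).round(1))
        A=np.c_[Q[:,:2]-[598,-191],np.ones(len(Q))];print("slopes deg",np.degrees(np.linalg.lstsq(A,Q[:,2],rcond=None)[0][:2]).round(1))
o=get_obs();print(o["t"],o["width"],o["grasp_force"],o["qvel"].round(3))
# bystander change away from the arm (top view)
a=np.load("top0.npz")["p"].astype(int);b=load("t1")[1].astype(int);D=(np.abs(a-b).max(2)>60).astype(np.uint8)
k,l,st,ce=cv2.connectedComponentsWithStats(D);print([s.tolist() for s in st[1:] if s[4]>12])
E
```

```text
t: 20.22
ee_pos: [489.7, -161.5, 129.0]
orientation: [0.416, 3.113, -0.0]
ft_force: [0.0, 0.4, -1.3]
width: 17.7
grasp_force: 30.0
handle top z -24.7 tilt -0.15 x [-55.1  37.2] y [-8.7  9.2] ydrift -0.03
lens [ 598.2 -190.6  149.5] toolz [ 5.e-04 -2.e-04 -1.e+00]
to go in tool axes [-0.3 -0.4 -0.5]
s1 201
circle ((592.88232421875, -187.05264282226562), 40.06885528564453) z med 149.6
slopes deg [ 0.  -0.1]
t1 458
circle ((592.0018920898438, -192.2799072265625), 38.904762268066406) z med 151.3
slopes deg [-0.6  0.6]
20.3667 17.83712569163696 29.999717473983765 [-0.001  0.002 -0.    -0.002  0.001  0.001]
[[329, 194, 30, 22, 282], [185, 200, 30, 35, 259], [265, 204, 38, 49, 1170], [294, 214, 92, 186, 11052], [346, 216, 5, 6, 18], [447, 303, 113, 117, 9279], [291, 364, 8, 12, 71], [244, 370, 46, 29, 347], [214, 377, 28, 43, 328], [230, 384, 22, 11, 125], [264, 399, 21, 21, 41], [248, 401, 7, 19, 24], [345, 401, 8, 4, 13], [375, 401, 48, 19, 538]]
```

```bash
python3 -c "from workcell import *; print(close_job())"
```

```text
the job is handed in; nothing more can be done
None
```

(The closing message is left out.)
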